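# Reset a tripped bench transformer

## Task

The bench transformer has tripped because its dial was left too high: turn the dial back down until its pointer stands on the one heavy line of the scale. Then take the straight plastic stick from the tool stand, push it down through the narrow slot in the transformer's top to press the hidden trip tab fully home, and hang the stick back upright in the hole it came from. Leave the dial on its line and the other things on the bench undisturbed.

Things in the scene. Friction and masses are not known exactly. Their poses are not given: they have to be found in the camera images.
- transformer: Low grey metal case fixed on the bench, 220 mm (its x) by 300 mm (its y) by 118 mm high. Origin: centre of its underside; z up; its -x side (sockets) faces the operator. A carrying bar stands 27 mm out at each y end. The flat top panel has a round dial on the +y half, a trip slot and a meter (10 mm high) on the -y half; two fuse caps 12 mm high lie 63 mm from the slot, towards -x.
- dial_axis (a point): Point on the dial's vertical axis at a good gripping height, 34 mm above the top panel (does not turn). The black dial knob is a flat skirt 90 mm in diameter, its top 10 mm above the panel, with a straight bar grip across it, 76 mm long, 20 mm wide, its top 47 mm above the panel. The bar points along the pointer.
- dial (a joint): Dial angle, rad: 0 at the low stop, growing clockwise seen from above, up to 5.236 at the high stop. In the transformer's frame the pointer's direction, counted anticlockwise from +x, is 2.618 minus this value. The pointer stands on the heavy line at 3.491. It starts 0.45 to 1.4 above that. Friction about 0.12 N m; it stays where it is left.
- pointer_tip (a point): Tip of the dial's pointer, 50 mm from the dial's axis; moves with the dial. A white line on the skirt and on top of the bar grip marks the pointer end; the bar's other end has a small metal disc.
- heavy_mark (a point): Middle of the heavy black line, the widest and longest of the scale (5 mm by 22 mm), 63 mm from the dial's axis. The scale is a fixed white plate round the knob, 152 mm in diameter, with thin black lines every 10 degrees.
- slot (a point): Centre of the mouth of the trip slot, level with the top panel. The slot is vertical, 12 mm (transformer x) by 26 mm (transformer y), with a metal frame 2 mm high round it (look only). The tab lies at the bottom of its dark shaft, 24 mm below the panel; nothing else is inside.
- trip_tab (a joint): How far the hidden trip tab has been pushed down, m: 0 tripped (start), 0.008 fully home. It resists with about 6 N over its whole travel, then meets a stop, and stays where it is pushed.
- stick: Plastic push stick, about 60 g, hanging upright in one of the stand's three holes: plain straight black cylindrical handle 22 mm in diameter and 60 mm long above a plain white rod 8 mm in diameter and 70 mm long. Origin: on its axis at the underside of the handle, which rests on the stand's top plate; z up along the handle, the rod tip 70 mm below the origin.
- stick_tip (a point): Centre of the end of the stick's rod.
- stand: Aluminium tool stand fixed on the bench: a top plate 70 mm (its x) by 200 mm (its y), 10 mm thick, top 85 mm above the bench, on two end plates, with a 90 mm by 200 mm foot plate. Origin: centre of its underside. Three round holes 14 mm in diameter through the top plate, in a row along y at -64, 0 and +64 mm; each holds one tool, in any order.
- screwdriver: Screwdriver hanging in the stand: fat fluted barrel handle 34 mm in diameter and 74 mm high, with red strips. Not needed. Origin: underside of handle.
- t_driver: Socket driver hanging in the stand: T-shaped black handle, its cross bar 62 mm long (along its own y), 22 mm wide, top 48 mm above the plate. Not needed. Origin: underside of handle.
- flux_bottle_a: White flux bottle with needle, 42 mm in diameter, 114 mm high, standing between stand and transformer towards the robot. Origin: centre of underside.
- flux_bottle_b: The same kind of bottle, standing behind the stand. Origin: centre of underside.
- power_driver: Battery screwdriver, black and red, 190 mm long (along its y), 36 mm thick, lying in front of the transformer towards the robot. Origin: centre of underside.
- solder_reel: Reel of solder, 60 mm in diameter, 50 mm high, on its flange on the robot's side of the stand. Origin: centre of underside.
- tip_cleaner: Round black pot with brass wool, 72 mm in diameter, 35 mm high, left of the transformer. Origin: centre of underside.
Things that resemble listed ones, but are neither listed nor needed, are in the scene too. Leave any blue or yellow look-alike of the stick alone.

How it is judged:
By the outcome, as a careful person would: the job done as asked, in the order asked, and still so for the second after the job is handed in, with the robot touching nothing.
It also fails if it takes over 54 s, if anything falls off the work surface, if the arm or the gripper's body presses on something with over 40 N, if the wrist force passes 120 N, or if a joint passes its speed limit or range.

## Robot

A 6-joint arm with a two-finger parallel gripper is mounted at the origin on the work surface. World frame = base frame: x ahead of the robot, y to its left, z up, the work surface at z = 0. Lengths are in mm, angles in rad, forces in N, time in s.
With the tool pointing down it reaches from about 300 to 850 mm from the base axis. Payload 5.4 kg.
Tool frame: the origin (TCP) lies at the very end of the fingers, on their centre line; the grasp point (between the pads) lies 19 mm behind it (r.tcp_to_grasp is the distance from the TCP to the grasp point, in mm); z points along the fingers, y is the line along which they close (so a half turn about z gives the same grasp; the last joint's range is limited). The gripper opens to 85 mm and grips with 20 to 120 N. Pads are 22 mm wide; open, the fingers measure 114 mm over their backs; the gripper's body (76 mm by 85 mm) begins 54 mm behind the grasp point. The pads swing forward as they close: fully open they stand 13 mm farther back than shut.
Start: joints at [0.905, 0.158, 1.597, -0, 1.386, -0.21], TCP at [253.111, 516.276, 205.699] pointing down, gripper open.
Joint ranges: [-2.91, 2.91], [-0.94, 2.29], [0.18, 2.7], [-1.29, 4.43], [0.17, 2.64], [-3, 3]. Speed limits (rad/s): [2.57, 2.57, 3.14, 3.14, 3.14, 3.14].

## Interface

Orientations are given as [roll, pitch, yaw] about the fixed x, y, z axes, in that order (R = Rz(yaw) Ry(pitch) Rx(roll)).
In Python, from plant import r, eyes gives the robot as it stands.
- The arm moves only by the shell command python3 -m pendant 'ROWS'. ROWS is JSON, a list of rows, each an object of numbers: "dx", "dy", "dz": the shift along the tool's x, y, z normalised to -1 to 1, where 1 is 500 mm; "rx", "ry", "rz": the turn, a rotation vector about the tool's x, y, z normalised to -1 to 1, where 1 is pi rad; "hand": the opening, from 0 (shut) to 1 (fully open). A call has 1 to 5 rows; each row is the pose to reach, as a shift and turn from the pose commanded when the call began, along the tool's axes at that moment, turning the shorter way round; what a row does not reach only later rows make up. A row lasts 1/12 s, in which the tool goes at most 41.7 mm and 7.16 degrees, less where a joint would pass 70% of its speed; a pose out of reach is approached as far as the arm can. A call with a number of a shift or a turn outside -1 to 1 is refused whole. A call with a gripper value outside its range is refused whole. The fingers move at their own pace and stop on an object; the grip force is fixed at half the most. Time passes only in rows, so rows that repeat a pose let the fingers close. It gives the time, the measured TCP pose, the force, the opening and the grip force at its end, in the units of the state.
- r.state(): the state, without advancing time (a new reading comes with each control period).
- eyes.read_camera(name): name is "scene" or "side" or "wrist"; returns (picture, depth): 480x640x3 uint8, red, green, blue; 480x640 float32, mm along the optical axis (not along the pixel's ray), 0 where there is no reading.
- eyes.camera_params(name): a dict with "K" (3x3 intrinsics, pixels), "dist" ([k1, k2, p1, p2, k3] as OpenCV has them; the pictures are not rectified), "rvec" (rotation vector, rad) and "tvec" (3), from world to camera coordinates, as OpenCV has them. Camera axes: x right, y down, z forward; pixel columns grow to the right and rows downward; lengths in mm; the calibration is good to about 2 mm. A picture is of the moment at which its call begins: read the wrist's pose just before it. camera_params takes no time and is no camera call; for the wrist camera it gives the pose at the moment of the call.
- r.job_done(): hands the job in; it is judged then, once.
The state is a dict: "clock": time; "joint_pos": joint angles; "qd": joint speeds; "joint_torque": joint torques, N m; "tcp_pos": TCP position; "tool_rot": TCP orientation; "force": force on the tool from outside, world axes, zero at the start; "wrist_torque": the same for the moment, N m; "grip_width": finger opening in mm; "grip_force": force on a finger pad.
Only numpy, scipy, OpenCV 4.12 (cv2) and the standard library are available. Lean on these libraries where they do the work, as an engineer would, in place of code of your own. Each camera call takes 0.05 s, during which the arm holds its last target. There are 200 camera calls.

## Working session

There is one attempt and no reset: what is moved stays moved. The work goes in short steps, Python scripts to look and compute and a shell command to move; the robot and the scene stay as the last step left them, time stands still between calls to the robot, and variables do not carry over. Pictures are saved under pics/ and viewed, at most 10 in all, crops included, and the job is handed in when it is done.

```bash
ls; mkdir -p pics; python3 - <<'E'
from plant import r, eyes
import cv2,numpy as np,pickle
for n in ["scene","side"]:
    p,d=eyes.read_camera(n); cv2.imwrite(f"pics/{n}0.png",p[:,:,::-1]); np.savez(f"{n}0.npz",p=p,d=d)
    print(n,eyes.camera_params(n))
print(r.state())
E
```

```text
pics
scene {'K': array([[525.06928551,   0.        , 314.36886874],
       [  0.        , 525.06928551, 239.79704153],
       [  0.        ,   0.        ,   1.        ]]), 'dist': array([-0.06907471,  0.        ,  0.        ,  0.        ,  0.        ]), 'rvec': array([ 1.92591238,  1.11965551, -0.59127984]), 'tvec': array([-275.96942738, -133.89929846, 1508.03382499])}
side {'K': array([[552.45395514,   0.        , 316.01801177],
       [  0.        , 552.45395514, 230.92956791],
       [  0.        ,   0.        ,   1.        ]]), 'dist': array([0.00922334, 0.        , 0.        , 0.        , 0.        ]), 'rvec': array([ 2.1321416 , -0.47878588,  0.27125064]), 'tvec': array([-422.53592638,  237.00796575, 1375.31146453])}
{'clock': 0.1, 'joint_pos': array([ 9.04891418e-01,  1.59009251e-01,  1.59810784e+00, -1.67418361e-05,
        1.38626474e+00, -2.10105984e-01]), 'qd': array([ 9.93123538e-04, -1.47633535e-03, -2.30456306e-03,  2.40471511e-03,
       -8.21217586e-05, -1.30478749e-03]), 'joint_torque': array([ 3.26426780e-04, -3.96988571e+01, -3.32338572e+01, -1.64431140e-04,
        4.16099982e-03, -2.54239275e-06]), 'tcp_pos': array([252.74691607, 515.79654744, 204.80161773]), 'tool_rot': array([-3.13983939e+00, -3.57066447e-04,  2.68579650e+00]), 'force': array([ 0.59411824, -0.21518106, -0.17930997]), 'wrist_torque': array([ 0.01293259, -0.02279961, -0.03506514]), 'grip_force': 0.0, 'grip_width': 85.19470719638387}
```

View pics/scene0.png

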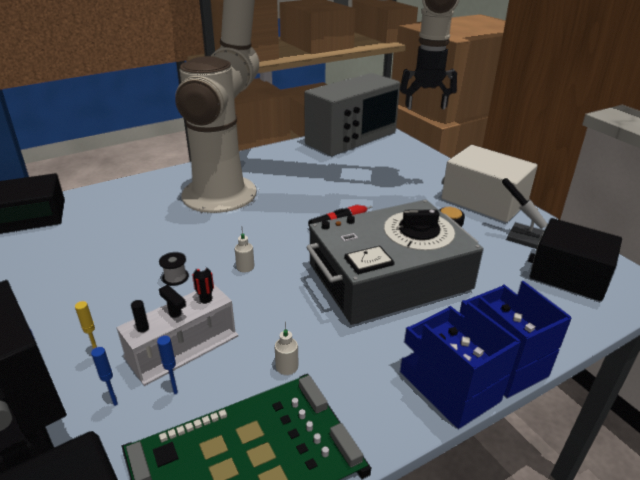

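View pics/side0.png

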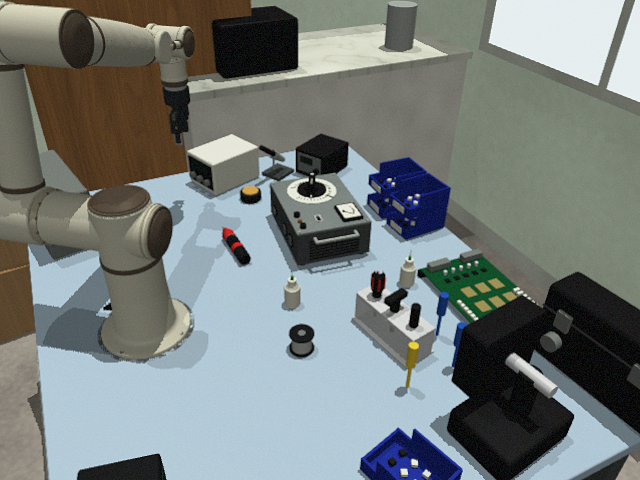

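The scene picture shows the dial at (419,226), the slot at (349,237), the meter at (370,258), and the stand with three tools at (140,316), (175,300) and (203,285). Stick candidates:
- black plain cylinder: scene (140,316), side (415,315)
- T-driver: (175,300)
- red screwdriver: (203,285)
- blue look-alikes: (102,365) and (166,355)
- yellow look-alike: (85,320)

By the description I choose the black cylinder at (140,316).

```bash
cat > h.py <<'E'
import numpy as np,cv2
from plant import r,eyes
def ray(c,uv):
    n=cv2.undistortPoints(np.float64(uv).reshape(-1,1,2),c["K"],np.array(c["dist"])).reshape(-1,2)
    R=cv2.Rodrigues(np.float64(c["rvec"]))[0]; t=np.float64(c["tvec"]).ravel()
    return -R.T@t, np.c_[n,np.ones(len(n))]@R     # origin, dirs (depth-scaled)
def plane(c,uv,z):
    o,d=ray(c,uv); return o+d*((z-o[2])/d[:,2])[:,None]
def proj(c,P): return cv2.projectPoints(np.float64(P).reshape(-1,1,3),c["rvec"],c["tvec"],c["K"],np.array(c["dist"]))[0].reshape(-1,2)
def cloud(c,d):
    v,u=np.mgrid[:480,:640]; o,dr=ray(c,np.c_[u.ravel(),v.ravel()])
    return (o+dr*d.reshape(-1,1)).reshape(480,640,3)
E
python3 - <<'E'
from h import *
S=np.load('scene0.npz');c=eyes.camera_params('scene');c2=eyes.camera_params('side')
g=cv2.cvtColor(S['p'],cv2.COLOR_RGB2GRAY)
print("dial,slot,meter",plane(c,[[419,229],[349,237],[370,258]],118).round())
print("side dial,slot",plane(c2,[[313,190],[319,217]],118).round())
print("stick,t,sd scene",plane(c,[[138,302],[172,292],[203,272]],[145,133,159]).round() if 0 else [plane(c,[p],z).round()[0] for p,z in (((138,302),145),((172,292),133),((203,272),159))])
print("side",[plane(c2,[p],z).round()[0] for p,z in (((415,305),145),((396,297),133),((379,274),159))])
X=cloud(c,S['d']); 
m=(abs(X[...,2]-118)<5)&(X[...,0]>300); n,l,s,ce=cv2.connectedComponentsWithStats(m.astype(np.uint8))
k=1+s[1:,4].argmax(); P=X[l==k]; b=cv2.minAreaRect(P[:,:2].astype(np.float32)); print(b)
m=(abs(X[...,2]-85)<6)
n,l,s,ce=cv2.connectedComponentsWithStats(m.astype(np.uint8)); k=l[312:345,130:230]; k=np.bincount(k[k>0]).argmax(); print(cv2.minAreaRect(X[l==k][:,:2].astype(np.float32)))
w=eyes.camera_params('wrist'); R=cv2.Rodrigues(w['rvec'])[0]; print("wristcam pos",-R.T@np.ravel(w['tvec']),"axes",R.round(2),w['K'][0,0],r.state()['tcp_pos'])
E
```

```text
dial,slot,meter [[570. 253. 118.]
 [522. 104. 118.]
 [606.  99. 118.]]
side dial,slot [[579. 252. 118.]
 [528. 107. 118.]]
stick,t,sd scene [array([ 546., -343.,  145.]), array([ 534., -281.,  133.]), array([ 539., -221.,  159.])]
side [array([ 547., -344.,  145.]), array([ 532., -292.,  133.]), array([ 521., -230.,  159.])]
((564.3976440429688, 189.52249145507812), (304.00250244140625, 226.02467346191406), 83.06938171386719)
((536.6365966796875, -283.29986572265625), (74.79580688476562, 201.210693359375), 10.192876815795898)
wristcam pos [180.62372373 551.81955082 373.5163917 ] axes [[ 0.44  0.9  -0.  ]
 [ 0.85 -0.42  0.31]
 [ 0.28 -0.14 -0.95]] 413.49171194628013 [252.74691607 515.79654744 204.80161773]
```

```bash
python3 - <<'E'
from h import *
p=np.load('scene0.npz')['p'];q=np.load('side0.npz')['p']
a=cv2.resize(p[180:280,300:480],(720,400),interpolation=cv2.INTER_CUBIC)[:, :400*2]
b=cv2.resize(q[260:360,350:450],(200,200));
a=np.hstack([cv2.resize(p[185:275,380:470],(400,400),interpolation=2),cv2.resize(q[262:352,350:440],(400,400),interpolation=2)])
cv2.imwrite('pics/crop1.png',a[:,:,::-1])
E
```

```text
(no output)
```

View pics/crop1.png

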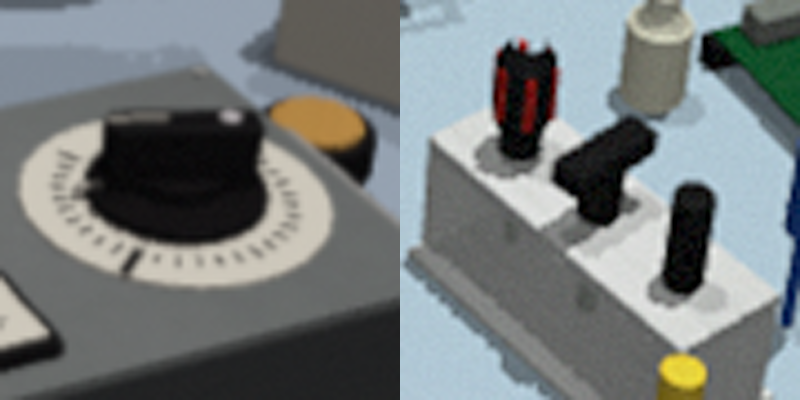

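The crop confirms the choice: right half, plain black cylinder at crop (690,240) beside the T-driver and the red-striped screwdriver. In the left half the heavy line is at (130,262) and the pointer's white mark at (90,185).

```bash
cat >> h.py <<'E'
from scipy.spatial.transform import Rotation as Ro
def go(P,yaw,s=None):
    "row needed from the present pose to TCP P, tool down, given yaw (rad)"
    s=r.state(); A=Ro.from_euler('xyz',s['tool_rot']); B=Ro.from_euler('xyz',[np.pi,0,yaw])
    d=A.inv().apply(np.array(P)-s['tcp_pos'])/500; w=(A.inv()*B).as_rotvec()/np.pi
    print("row d",d.round(4),"r",w.round(4),"| tcp",s['tcp_pos'].round(1),"rot",s['tool_rot'].round(3),"t",round(s['clock'],2),"F",s['force'].round(1),"j6",s['joint_pos'][5].round(2),"w",round(s['grip_width'],1))
E
python3 - <<'E'
from h import *
c=eyes.camera_params('scene')
a,b=plane(c,[[403.6,212],[438.5,211]],165)[:,:2]; print(a,b,np.degrees(np.arctan2(*(a-b)[::-1])),(a+b)/2)
t=plane(c,[[400,226.5]],128)[0,:2]-[574,252]; print(np.degrees(np.arctan2(t[1],t[0])))
go([574,252,290],np.radians(75))
E
```

```text
[557.07857699 215.65767401] [590.23267202 283.09396384] -116.18038378180349 [573.65562451 249.37581893]
-116.84923863070313
row d [-0.8091 -0.1912 -0.1704] r [-5.000e-04  3.000e-04  4.382e-01] | tcp [252.7 515.8 204.8] rot [-3.14  -0.     2.686] t 0.1 F [ 0.6 -0.2 -0.2] j6 -0.21 w 85.2
```

```bash
python3 -m pendant '[{"dx":-0.81,"dy":-0.19,"dz":-0.17,"rz":0.5,"hand":1},{"dx":-0.81,"dy":-0.19,"dz":-0.17,"rz":0.5,"hand":1},{"dx":-0.81,"dy":-0.19,"dz":-0.17,"rz":0.5,"hand":1},{"dx":-0.81,"dy":-0.19,"dz":-0.17,"rz":0.5,"hand":1},{"dx":-0.81,"dy":-0.19,"dz":-0.17,"rz":0.5,"hand":1}]'
python3 -c "
from h import *
go([574,252,290],np.radians(63.5))"
```

```text
row d [-0.8091 -0.1912 -0.1704] r [-5.000e-04  4.000e-04  5.021e-01] | tcp [252.7 515.8 204.8] rot [-3.14  -0.     2.686] t 0.1 F [ 0.6 -0.2 -0.2] j6 -0.21 w 85.2invalid input
```

```bash
python3 -m pendant '[{"dx":-0.81,"dy":-0.19,"dz":-0.17,"rx":0,"ry":0,"rz":0.5,"hand":1},{"dx":-0.81,"dy":-0.19,"dz":-0.17,"rx":0,"ry":0,"rz":0.5,"hand":1},{"dx":-0.81,"dy":-0.19,"dz":-0.17,"rx":0,"ry":0,"rz":0.5,"hand":1},{"dx":-0.81,"dy":-0.19,"dz":-0.17,"rx":0,"ry":0,"rz":0.5,"hand":1},{"dx":-0.81,"dy":-0.19,"dz":-0.17,"rx":0,"ry":0,"rz":0.5,"hand":1}]'
python3 -c "
from h import *
go([574,252,290],np.radians(63.5))"
```

```text
clock: 0.52
tcp_pos: [411.9, 385.4, 247.4]
tool_rot: [-3.141, 0.0, 2.055]
force: [0.3, -0.6, 0.2]
grip_width: 85.6
grip_force: 0.0
row d [-0.3872  0.1627 -0.0854] r [-2.000e-04  1.000e-04  3.014e-01] | tcp [411.9 385.4 247.4] rot [-3.141  0.     2.055] t 0.52 F [ 0.3 -0.6  0.2] j6 0.05 w 85.6
```

```bash
python3 -m pendant '[{"dx":-0.387,"dy":0.163,"dz":-0.085,"rx":0,"ry":0,"rz":0.3,"hand":1},{"dx":-0.387,"dy":0.163,"dz":-0.085,"rx":0,"ry":0,"rz":0.3,"hand":1},{"dx":-0.387,"dy":0.163,"dz":-0.085,"rx":0,"ry":0,"rz":0.3,"hand":1},{"dx":-0.387,"dy":0.163,"dz":-0.085,"rx":0,"ry":0,"rz":0.3,"hand":1},{"dx":-0.387,"dy":0.163,"dz":-0.085,"rx":0,"ry":0,"rz":0.3,"hand":1}]'
python3 -c "
from h import *
go([574,252,290],np.radians(63.5))"
python3 -m pendant '[{"dx":0,"dy":0,"dz":0,"rx":0,"ry":0,"rz":0.1,"hand":1},{"dx":0,"dy":0,"dz":0,"rx":0,"ry":0,"rz":0.1,"hand":1},{"dx":0,"dy":0,"dz":0,"rx":0,"ry":0,"rz":0.1,"hand":1},{"dx":0,"dy":0,"dz":0,"rx":0,"ry":0,"rz":0.1,"hand":1}]'
python3 - <<'E'
from h import *
go([574,252,290],np.radians(63.5))
c=eyes.camera_params('wrist');p,d=eyes.read_camera('wrist');cv2.imwrite('pics/w1.png',p[:,:,::-1]);np.savez('w1.npz',p=p,d=d,**{k:np.ravel(v) if k!='K' else v for k,v in c.items()})
E
```

```text
clock: 0.93
tcp_pos: [570.6, 256.6, 288.6]
tool_rot: [-3.141, 0.0, 1.429]
force: [0.8, 0.8, 0.1]
grip_width: 85.2
grip_force: 0.0
row d [-0.0081  0.0081 -0.0028] r [-3.000e-04  1.000e-04  1.022e-01] | tcp [570.6 256.6 288.6] rot [-3.141  0.     1.429] t 0.93 F [0.8 0.8 0.1] j6 0.37 w 85.2
clock: 1.27
tcp_pos: [569.5, 257.8, 288.0]
tool_rot: [-3.141, 0.001, 1.119]
force: [-0.0, 0.4, 0.1]
grip_width: 84.9
grip_force: 0.0
row d [-0.0065  0.0132 -0.004 ] r [-0.0003  0.0003  0.0036] | tcp [569.5 257.8 288. ] rot [-3.141e+00  1.000e-03  1.119e+00] t 1.27 F [-0.   0.4  0.1] j6 0.68 w 84.9
```

View pics/w1.png

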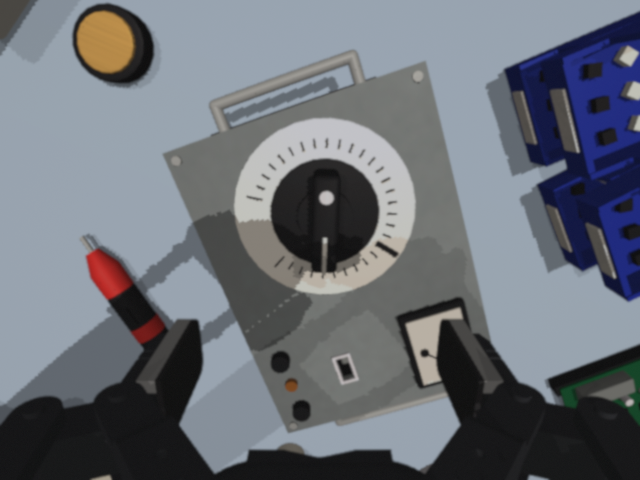

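The wrist view shows the dial plate centred near (325,206), the heavy line at (386,248), the pointer line at (324,255) and the slot at (345,369). It confirms the layout. Next I measure precisely.

```bash
cat > meas.py <<'E'
import sys
from h import *
Z=np.load(sys.argv[1]);p=Z['p'];c={k:Z[k] for k in('K','dist','rvec','tvec')}
X=cloud(c,Z['d'])
g=cv2.cvtColor(p,cv2.COLOR_RGB2GRAY);hsv=cv2.cvtColor(p,cv2.COLOR_RGB2HSV)
def cc(m,uv):
    n,l,s,ce=cv2.connectedComponentsWithStats(m.astype(np.uint8)); k=l[max(uv[1]-6,0):uv[1]+7,uv[0]-6:uv[0]+7]; k=np.bincount(k[k>0]).argmax(); return l==k,ce[k],s[k]
print("panel z",np.median(X[300:330,300:330,2]),"plate z",np.median(X[130:136,315:340,2]))
E
python3 - <<'E'
import sys; sys.argv=['','w1.npz']
exec(open('meas.py').read())
# plate outer edge: radial max gradient from lighter to darker
v=[]
for a in np.radians(np.arange(0,360,3)):
    rr=np.arange(78,100,.5); q=cv2.remap(cv2.GaussianBlur(g,(3,3),0),np.float32(325+rr*np.cos(a))[None],np.float32(206+rr*np.sin(a))[None],1)[0].astype(float)
    k=np.argmin(q[4:]-q[:-4])+2
    if q[k-2]-q[k+2]>25: v.append([325+rr[k]*np.cos(a),206+rr[k]*np.sin(a)])
P=plane(c,v,119)[:,:2]
for _ in range(3):
    A=np.c_[2*P,np.ones(len(P))]; s=np.linalg.lstsq(A,(P**2).sum(1),rcond=None)[0]; ce=s[:2]; R=np.sqrt(s[2]+ce@ce); e=abs(np.linalg.norm(P-ce,axis=1)-R); P=P[e<max(2*np.median(e),.5)]
print("dial axis",ce,"R",R,len(P))
ang=lambda q,b=ce:np.degrees(np.arctan2(q[1]-b[1],q[0]-b[0]))
m,cm,st=cc(g<70,(386,248)); hm=plane(c,[cm],119)[0,:2]; print("heavy",cm,st[4],hm,np.linalg.norm(hm-ce),ang(hm))
m,cm,st=cc(g[:]>110,(324,255)) ; 
y,x=np.nonzero((g>110)[236:266,318:332]); y+=236;x+=318; print("skirt/bar line",len(x),x.mean(),y.mean())
for z in(128,165):
    q=plane(c,[[324,241],[324,262]],z)[:,:2]; print(z,ang(q[0]),ang(q[1]),np.linalg.norm(q-ce,axis=1))
dk=plane(c,[[326.5,198]],165)[0,:2]; li=plane(c,[[324,241]],165)[0,:2]; print("bar dir",ang(li,dk), "disc rad",np.linalg.norm(dk-ce))
m,cm,st=cc(g<50,(345,369)); sl=plane(c,[cm],118)[0,:2]; print("slot",cm,st,sl)
fr=cv2.minAreaRect(plane(c,np.argwhere(cc(g>150,(337,372))[0])[:,::-1],119)[:,:2].astype(np.float32)); print("frame",fr)
co=plane(c,[[176,160],[418,76]],118)[:,:2]; print("corner screws",co,"xaxis",np.degrees(np.arctan2(*(co[1]-co[0])[::-1])))
E
```

```text
panel z 118.50092013637288 plate z 120.3459299427227
dial axis [571.06389796 251.14935392] R 76.1385368710208 115
heavy [386.48192771 248.78313253] 83 [605.17342614 197.71176416] 63.395866674429115 -57.44967019853654
skirt/bar line 64 324.28125 245.5
128 -116.62165242478596 -116.20131628328042 [23.07531896 41.95274308]
165 -119.5457307161654 -117.19282680109505 [10.71975073 27.45815008]
bar dir -118.84848882475632 disc rad 21.93042211650999
slot [344.68376068 368.83760684] [338 361  14  16 117] [520.83804709 101.16321131]
frame ((521.2049560546875, 101.5400390625), (32.04911422729492, 18.13005828857422), 82.72017669677734)
corner screws [[480.8525087  343.05747868]
 [682.41620385 316.46873542]] xaxis -7.514635013639856
```

```bash
python3 -c "
from h import *
go([571.1,251.1,137],np.radians(63.2))"
```

```text
row d [-0.0107  0.0094  0.3022] r [-0.0003  0.0002  0.0063] | tcp [569.3 258.  288.1] rot [-3.141e+00  1.000e-03  1.123e+00] t 1.32 F [ 0.1 -0.2  0.2] j6 0.68 w 85.5
```

```bash
python3 -m pendant '[{"dx":-0.0107,"dy":0.0094,"dz":0.08,"rx":0,"ry":0,"rz":0.006,"hand":1},{"dx":-0.0107,"dy":0.0094,"dz":0.16,"rx":0,"ry":0,"rz":0.006,"hand":1},{"dx":-0.0107,"dy":0.0094,"dz":0.24,"rx":0,"ry":0,"rz":0.006,"hand":1},{"dx":-0.0107,"dy":0.0094,"dz":0.3,"rx":0,"ry":0,"rz":0.006,"hand":1},{"dx":-0.0107,"dy":0.0094,"dz":0.3,"rx":0,"ry":0,"rz":0.006,"hand":1}]'
python3 -c "
from h import *
go([571.1,251.1,137],np.radians(63.2))"
```

```text
clock: 1.73
tcp_pos: [565.6, 250.2, 130.1]
tool_rot: [-3.13, 0.01, 1.105]
force: [-1.7, -1.0, -1.0]
grip_width: 85.5
grip_force: 0.0
row d [ 0.0064  0.0088 -0.0139] r [-0.0037  0.0031  0.0006] | tcp [565.6 250.2 130.1] rot [-3.13   0.01   1.105] t 1.73 F [-1.7 -1.  -1. ] j6 0.69 w 85.5
```

```bash
python3 -m pendant '[{"dx":0,"dy":0,"dz":0,"rx":0,"ry":0,"rz":0,"hand":1},{"dx":0,"dy":0,"dz":0,"rx":0,"ry":0,"rz":0,"hand":1}]'
python3 -c "
from h import *
go([571.1,251.1,137],np.radians(63.2))"
```

```text
clock: 1.9
tcp_pos: [572.9, 251.9, 141.3]
tool_rot: [3.139, -0.002, 1.104]
force: [-0.1, -0.3, 0.8]
grip_width: 85.4
grip_force: 0.0
row d [-0.003  -0.0025  0.0087] r [ 0.0009 -0.0008  0.0003] | tcp [572.9 251.9 141.3] rot [ 3.139e+00 -2.000e-03  1.104e+00] t 1.9 F [-0.1 -0.3  0.8] j6 0.69 w 85.4
```

```bash
python3 -m pendant '[{"dx":-0.001,"dy":-0.001,"dz":0.004,"rx":0,"ry":0,"rz":0,"hand":1},{"dx":-0.001,"dy":-0.001,"dz":0.004,"rx":0,"ry":0,"rz":0,"hand":0},{"dx":-0.001,"dy":-0.001,"dz":0.004,"rx":0,"ry":0,"rz":0,"hand":0},{"dx":-0.001,"dy":-0.001,"dz":0.004,"rx":0,"ry":0,"rz":0,"hand":0},{"dx":-0.001,"dy":-0.001,"dz":0.004,"rx":0,"ry":0,"rz":0,"hand":0}]';python3 -m pendant '[{"dx":0,"dy":0,"dz":0,"rx":0,"ry":0,"rz":0,"hand":0},{"dx":0,"dy":0,"dz":0,"rx":0,"ry":0,"rz":0,"hand":0},{"dx":0,"dy":0,"dz":0,"rx":0,"ry":0,"rz":0,"hand":0}]'
python3 -c "
from h import *
go([571.1,251.1,137],np.radians(122.6))"
```

```text
clock: 2.32
tcp_pos: [571.1, 251.2, 137.5]
tool_rot: [3.141, -0.001, 1.103]
force: [0.7, 0.4, 0.6]
grip_width: 38.6
grip_force: 0.0
clock: 2.57
tcp_pos: [570.8, 251.1, 137.3]
tool_rot: [3.141, -0.0, 1.103]
force: [-1.3, -0.7, 2.7]
grip_width: 16.4
grip_force: 58.6
row d [0.0001 0.0005 0.0005] r [ 1.000e-04 -0.000e+00 -3.301e-01] | tcp [570.8 251.1 137.3] rot [ 3.141 -0.     1.103] t 2.57 F [-1.3 -0.7  2.7] j6 0.69 w 16.4
```

```bash
python3 -m pendant '[{"dx":0,"dy":0,"dz":0,"rx":0,"ry":0,"rz":-0.035,"hand":0},{"dx":0,"dy":0,"dz":0,"rx":0,"ry":0,"rz":-0.07,"hand":0},{"dx":0,"dy":0,"dz":0,"rx":0,"ry":0,"rz":-0.105,"hand":0},{"dx":0,"dy":0,"dz":0,"rx":0,"ry":0,"rz":-0.14,"hand":0},{"dx":0,"dy":0,"dz":0,"rx":0,"ry":0,"rz":-0.175,"hand":0}]'
python3 -c "
from h import *
go([571.1,251.1,137],np.radians(122.6))"
```

```text
clock: 2.98
tcp_pos: [570.9, 251.2, 137.3]
tool_rot: [3.141, -0.0, 1.658]
force: [-1.3, -0.4, 3.9]
grip_width: 16.4
grip_force: 58.9
row d [-0.0001  0.0003  0.0005] r [ 1.000e-04 -0.000e+00 -1.535e-01] | tcp [570.9 251.2 137.3] rot [ 3.141 -0.     1.658] t 2.98 F [-1.3 -0.4  3.9] j6 0.13 w 16.4
```

```bash
python3 -m pendant '[{"dx":0,"dy":0,"dz":0,"rx":0,"ry":0,"rz":-0.035,"hand":0},{"dx":0,"dy":0,"dz":0,"rx":0,"ry":0,"rz":-0.07,"hand":0},{"dx":0,"dy":0,"dz":0,"rx":0,"ry":0,"rz":-0.105,"hand":0},{"dx":0,"dy":0,"dz":0,"rx":0,"ry":0,"rz":-0.135,"hand":0},{"dx":0,"dy":0,"dz":0,"rx":0,"ry":0,"rz":-0.153,"hand":0}]';python3 -m pendant '[{"dx":0,"dy":0,"dz":0,"rx":0,"ry":0,"rz":0,"hand":0},{"dx":0,"dy":0,"dz":0,"rx":0,"ry":0,"rz":0,"hand":0}]'
python3 -c "
from h import *
go([571.1,251.1,137],np.radians(122.6))"
```

```text
clock: 3.4
tcp_pos: [571.0, 251.2, 137.3]
tool_rot: [3.141, 0.0, 2.137]
force: [-0.5, -0.2, 3.1]
grip_width: 16.6
grip_force: 58.8
clock: 3.57
tcp_pos: [571.0, 251.2, 137.2]
tool_rot: [3.141, 0.0, 2.132]
force: [0.0, 0.1, 4.0]
grip_width: 16.3
grip_force: 58.7
row d [-0.0002  0.0001  0.0004] r [ 0.0002  0.0001 -0.0026] | tcp [571.  251.2 137.2] rot [3.141 0.    2.132] t 3.57 F [0.  0.1 4. ] j6 -0.34 w 16.3
```

Add the last 0.5°, release, rise and look.

```bash
python3 -m pendant '[{"dx":0,"dy":0,"dz":0,"rx":0,"ry":0,"rz":-0.0025,"hand":0},{"dx":0,"dy":0,"dz":0,"rx":0,"ry":0,"rz":-0.0025,"hand":0},{"dx":0,"dy":0,"dz":0,"rx":0,"ry":0,"rz":-0.0025,"hand":1},{"dx":0,"dy":0,"dz":0,"rx":0,"ry":0,"rz":-0.0025,"hand":1},{"dx":0,"dy":0,"dz":0,"rx":0,"ry":0,"rz":-0.0025,"hand":1}]';python3 -m pendant '[{"dx":0,"dy":0,"dz":0,"rx":0,"ry":0,"rz":0,"hand":1},{"dx":0,"dy":0,"dz":-0.06,"rx":0,"ry":0,"rz":0,"hand":1},{"dx":0,"dy":0,"dz":-0.14,"rx":0,"ry":0,"rz":0,"hand":1},{"dx":0,"dy":0,"dz":-0.22,"rx":0,"ry":0,"rz":0,"hand":1},{"dx":0,"dy":0,"dz":-0.3,"rx":0,"ry":0,"rz":0,"hand":1}]'
python3 -m pendant '[{"dx":0,"dy":0,"dz":0,"rx":0,"ry":0,"rz":0,"hand":1},{"dx":0,"dy":0,"dz":0,"rx":0,"ry":0,"rz":0,"hand":1},{"dx":0,"dy":0,"dz":0,"rx":0,"ry":0,"rz":0,"hand":1}]'
python3 - <<'E'
from h import *
c=eyes.camera_params('wrist');p,d=eyes.read_camera('wrist');cv2.imwrite('pics/w2.png',p[:,:,::-1]);np.savez('w2.npz',p=p,d=d,**{k:np.ravel(v) if k!='K' else v for k,v in c.items()})
print(proj(c,[[571.1,251.1,119],[605.2,197.7,119],[521.0,101.4,118]]))
E
```

```text
clock: 3.98
tcp_pos: [570.3, 251.0, 135.9]
tool_rot: [-3.141, -0.0, 2.141]
force: [-0.1, -0.2, -0.5]
grip_width: 52.1
grip_force: 0.0
clock: 4.4
tcp_pos: [570.2, 251.0, 288.0]
tool_rot: [-3.141, -0.0, 2.141]
force: [0.4, 0.4, -0.1]
grip_width: 85.0
grip_force: 0.0
clock: 4.65
tcp_pos: [570.5, 251.1, 286.0]
tool_rot: [-3.141, -0.0, 2.141]
force: [-0.1, -0.3, 0.0]
grip_width: 85.5
grip_force: 0.0
[[319.58598909 206.10099972]
 [319.47659649 276.26657499]
 [185.36840555 311.48735519]]
```

View pics/w2.png

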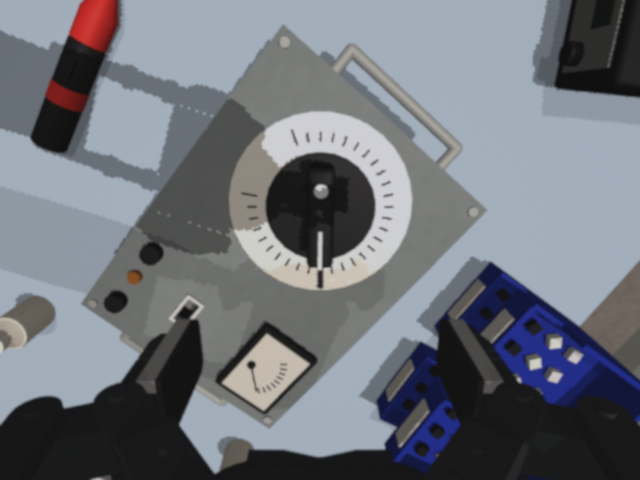

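The pointer line (320,250) now lies on the heavy line (320,278). I check the angle numerically and plan the trip to the stand.

```bash
python3 - <<'E'
import sys; sys.argv=['','w2.npz']
exec(open('meas.py').read())
ce=np.array([571.1,251.1]); ang=lambda q:np.degrees(np.arctan2(q[1]-ce[1],q[0]-ce[0])).round(2)
def col(rows,inv,us=slice(312,329)):
    o=[]
    for v in rows:
        w=g[v,us].astype(float); w=(w.max()-w) if inv else (w-w.min()); w[w<.5*w.max()]=0; o.append([us.start+(w*np.arange(len(w))).sum()/w.sum(),v])
    return np.mean(o,0)
h=col(range(273,287),1); k=col(range(256,264),0); b=col(range(234,248),0); print(h,k,b)
print("heavy",ang(plane(c,[h],119)[0]),"skirt",ang(plane(c,[k],128)[0]),"bar",ang(plane(c,[b],165)[0]))
m,cm,st=cc(g<50,(184,312)); print("slot",plane(c,[cm],118)[0])
go([560,-40,295],np.radians(110))
cs=eyes.camera_params('side'); print("lookalike blue",[plane(cs,[q],100)[0].round() for q in([442,305],[460,330],[412,350])])
E
```

```text
panel z 118.39494229335176 plate z 120.4688711012227
[319.86179119 279.5       ] [319.19881819 259.5       ] [319.82798357 240.5       ]
heavy -57.14 skirt -57.77 bar -56.63
slot [521.5594715  100.00299642 118.        ]
row d [-0.479  -0.3309 -0.0201] r [-0.001  -0.0002  0.0704] | tcp [569.9 250.9 284.7] rot [-3.138e+00 -1.000e-03  2.141e+00] t 4.7 F [-0.3  0.1 -1.2] j6 -0.35 w 85.3
lookalike blue [array([ 638., -332.,  100.]), array([ 625., -417.,  100.]), array([ 493., -422.,  100.])]
```

```bash
R='x'; python3 -m pendant '[{"dx":-0.479,"dy":-0.331,"dz":-0.02,"rx":0,"ry":0,"rz":0.07,"hand":1},{"dx":-0.479,"dy":-0.331,"dz":-0.02,"rx":0,"ry":0,"rz":0.07,"hand":1},{"dx":-0.479,"dy":-0.331,"dz":-0.02,"rx":0,"ry":0,"rz":0.07,"hand":1},{"dx":-0.479,"dy":-0.331,"dz":-0.02,"rx":0,"ry":0,"rz":0.07,"hand":1},{"dx":-0.479,"dy":-0.331,"dz":-0.02,"rx":0,"ry":0,"rz":0.07,"hand":1}]'
python3 -c "
from h import *
go([547,-345,280],np.radians(100))"
```

```text
clock: 5.12
tcp_pos: [562.1, 41.5, 291.4]
tool_rot: [-3.138, -0.002, 1.922]
force: [0.8, -0.6, -0.4]
grip_width: 85.4
grip_force: 0.0
row d [-0.7156 -0.2939  0.0225] r [-0.0012 -0.0005  0.0561] | tcp [562.1  41.5 291.4] rot [-3.138e+00 -2.000e-03  1.922e+00] t 5.12 F [ 0.8 -0.6 -0.4] j6 -0.49 w 85.4
```

```bash
python3 -m pendant '[{"dx":-0.716,"dy":-0.294,"dz":0.02,"rx":0,"ry":0,"rz":0.056,"hand":1},{"dx":-0.716,"dy":-0.294,"dz":0.02,"rx":0,"ry":0,"rz":0.056,"hand":1},{"dx":-0.716,"dy":-0.294,"dz":0.02,"rx":0,"ry":0,"rz":0.056,"hand":1},{"dx":-0.716,"dy":-0.294,"dz":0.02,"rx":0,"ry":0,"rz":0.056,"hand":1},{"dx":-0.716,"dy":-0.294,"dz":0.02,"rx":0,"ry":0,"rz":0.056,"hand":1}]'
python3 -c "
from h import *
go([547,-345,280],np.radians(100))"
```

```text
clock: 5.53
tcp_pos: [554.0, -166.5, 286.0]
tool_rot: [-3.138, -0.003, 1.745]
force: [-0.5, -0.5, 0.2]
grip_width: 85.2
grip_force: 0.0
row d [-0.3491 -0.0756  0.0112] r [-0.001  -0.0008 -0.0001] | tcp [ 554.  -166.5  286. ] rot [-3.138e+00 -3.000e-03  1.745e+00] t 5.53 F [-0.5 -0.5  0.2] j6 -0.68 w 85.2
```

```bash
python3 -m pendant '[{"dx":-0.08,"dy":-0.017,"dz":0.01,"rx":-0.001,"ry":-0.001,"rz":0,"hand":1},{"dx":-0.16,"dy":-0.034,"dz":0.01,"rx":-0.001,"ry":-0.001,"rz":0,"hand":1},{"dx":-0.24,"dy":-0.051,"dz":0.01,"rx":-0.001,"ry":-0.001,"rz":0,"hand":1},{"dx":-0.31,"dy":-0.067,"dz":0.01,"rx":-0.001,"ry":-0.001,"rz":0,"hand":1},{"dx":-0.349,"dy":-0.076,"dz":0.01,"rx":-0.001,"ry":-0.001,"rz":0,"hand":1}]'
python3 -m pendant '[{"dx":0,"dy":0,"dz":0,"rx":0,"ry":0,"rz":0,"hand":1},{"dx":0,"dy":0,"dz":0,"rx":0,"ry":0,"rz":0,"hand":1},{"dx":0,"dy":0,"dz":0,"rx":0,"ry":0,"rz":0,"hand":1}]'
python3 - <<'E'
from h import *
go([547,-345,280],np.radians(100))
c=eyes.camera_params('wrist');p,d=eyes.read_camera('wrist');cv2.imwrite('pics/w3.png',p[:,:,::-1]);np.savez('w3.npz',p=p,d=d,**{k:np.ravel(v) if k!='K' else v for k,v in c.items()})
E
```

```text
clock: 5.95
tcp_pos: [546.3, -346.9, 280.1]
tool_rot: [-3.141, 0.0, 1.742]
force: [0.6, 0.2, -0.2]
grip_width: 85.5
grip_force: 0.0
clock: 6.2
tcp_pos: [548.0, -342.2, 281.8]
tool_rot: [3.14, 0.0, 1.746]
force: [-0.2, -0.1, 0.5]
grip_width: 85.4
grip_force: 0.0
row d [-0.0051 -0.0029  0.0036] r [0.0005 0.0001 0.0001] | tcp [ 548.  -342.2  281.8] rot [3.14  0.    1.746] t 6.2 F [-0.2 -0.1  0.5] j6 -0.92 w 85.4
```

View pics/w3.png

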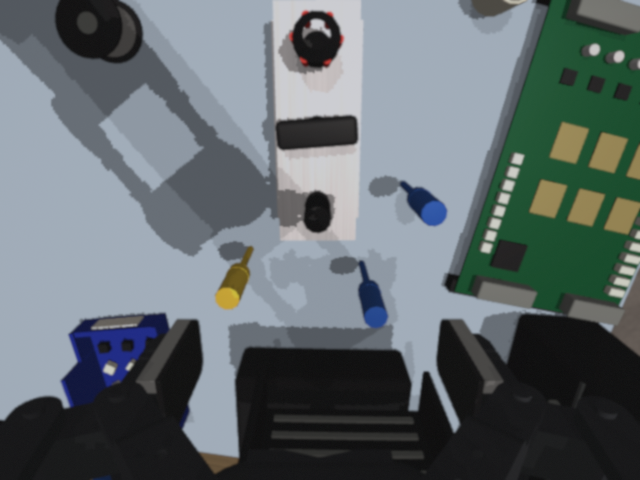

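The wrist view shows the stick's black handle at (317,212), the T-driver at (317,131) and the screwdriver at (317,40). The yellow look-alike is at (229,297) and the blue ones at (374,318) and (432,213), all clear of the stick's gap.

```bash
cat > st.py <<'E'
import sys; sys.argv=['','w3.npz']
exec(open('meas.py').read())
m=(X[...,2]>137)&(X[...,2]<155); n,l,s,ce=cv2.connectedComponentsWithStats(m.astype(np.uint8))
for k in range(1,n):
    if s[k,4]>60 and s[k,1]<330: q=X[l==k]; print(s[k],"c",((q[:,:2].min(0)+q[:,:2].max(0))/2).round(1),np.median(q,0).round(1))
for (u,v) in((229,298),(374,318),(432,213)): print("look",X[v-4:v+5,u-4:u+5].reshape(-1,3).mean(0).round())
E
python3 - <<'E'
exec(open('st.py').read())
m,cm,st=cc((g<60)&(X[...,2]>80),(317,212)); print(st,cm)
b=plane(c,np.argwhere(m&(X[...,2]>140))[:,::-1],145)[:,:2]; 
if len(b): print("top circle",cv2.minEnclosingCircle(b.astype(np.float32)))
ys,xs=np.nonzero(m); print("top bottom edge",plane(c,[[cm[0],ys.max()]],145)[0],"base",plane(c,[[cm[0],ys.min()]],85)[0])
w=(g>150)&(abs(X[...,2]-85)<4); n,l,s,ce=cv2.connectedComponentsWithStats(w.astype(np.uint8)); k=1+s[1:,4].argmax(); print(s[k],cv2.minAreaRect(plane(c,np.argwhere(l==k)[:,::-1],85)[:,:2].astype(np.float32)))
E
```

```text
panel z 0.4368221257998073 plate z 133.33967716498356
[ 289   11   55   55 1162] c [ 525.  -220.1] [ 526.3 -223.8  150.7]
[303 204  29  29 642] c [ 547.5 -345.7] [ 547.4 -344.6  145.3]
look [ 486. -432.  130.]
look [ 611. -427.  134.]
look [ 637. -328.  134.]
[304 192  27  40 867] [316.82698962 211.93540946]
top circle ((547.2509155273438, -344.8369140625), 10.657181739807129)
top bottom edge [ 548.94585423 -354.91281764  145.        ] base [ 545.57730381 -337.05573205   85.        ]
[ 273    0   88  130 7044] ((527.4847412109375, -233.7418670654297), (70.79998016357422, 99.8756332397461), 9.982959747314453)
```

```bash
python3 -c "
from h import *
go([547.3,-345,104],np.radians(100))"
```

```text
row d [-0.0052 -0.0038  0.3569] r [0.0007 0.0004 0.0004] | tcp [ 548.3 -342.   282.4] rot [3.139e+00 1.000e-03 1.746e+00] t 6.25 F [-0.5  1.2  0. ] j6 -0.92 w 85.3
```

```bash
python3 -m pendant '[{"dx":-0.004,"dy":-0.003,"dz":0.07,"rx":0,"ry":0,"rz":0,"hand":1},{"dx":-0.004,"dy":-0.003,"dz":0.14,"rx":0,"ry":0,"rz":0,"hand":1},{"dx":-0.004,"dy":-0.003,"dz":0.19,"rx":0,"ry":0,"rz":0,"hand":1},{"dx":-0.004,"dy":-0.003,"dz":0.22,"rx":0,"ry":0,"rz":0,"hand":1},{"dx":-0.004,"dy":-0.003,"dz":0.23,"rx":0,"ry":0,"rz":0,"hand":1}]'
python3 -m pendant '[{"dx":0,"dy":0,"dz":0,"rx":0,"ry":0,"rz":0,"hand":1},{"dx":0,"dy":0,"dz":0,"rx":0,"ry":0,"rz":0,"hand":1},{"dx":0,"dy":0,"dz":0,"rx":0,"ry":0,"rz":0,"hand":1}]'
python3 -c "
from h import *
go([547.3,-345,104],np.radians(100))"
```

```text
clock: 6.67
tcp_pos: [546.3, -342.8, 164.4]
tool_rot: [-3.141, -0.002, 1.747]
force: [-0.3, 0.7, -0.7]
grip_width: 85.5
grip_force: 0.0
clock: 6.92
tcp_pos: [548.7, -346.4, 170.8]
tool_rot: [3.136, 0.006, 1.746]
force: [0.6, 0.1, 0.0]
grip_width: 85.8
grip_force: 0.0
row d [ 0.004  -0.003   0.1336] r [0.0017 0.0019 0.0002] | tcp [ 548.7 -346.4  170.8] rot [3.136 0.006 1.746] t 6.92 F [0.6 0.1 0. ] j6 -0.92 w 85.8
```

```bash
python3 -m pendant '[{"dx":0,"dy":-0.001,"dz":0.03,"rx":0,"ry":0,"rz":0,"hand":1},{"dx":0,"dy":-0.001,"dz":0.06,"rx":0,"ry":0,"rz":0,"hand":1},{"dx":0,"dy":-0.001,"dz":0.09,"rx":0,"ry":0,"rz":0,"hand":1},{"dx":0,"dy":-0.001,"dz":0.115,"rx":0,"ry":0,"rz":0,"hand":1},{"dx":0,"dy":-0.001,"dz":0.125,"rx":0,"ry":0,"rz":0,"hand":1}]'
python3 -m pendant '[{"dx":0,"dy":0,"dz":0,"rx":0,"ry":0,"rz":0,"hand":1},{"dx":0,"dy":0,"dz":0,"rx":0,"ry":0,"rz":0,"hand":1},{"dx":0,"dy":0,"dz":0,"rx":0,"ry":0,"rz":0,"hand":1},{"dx":0,"dy":0,"dz":0,"rx":0,"ry":0,"rz":0,"hand":1},{"dx":0,"dy":0,"dz":0,"rx":0,"ry":0,"rz":0,"hand":1}]'
python3 -c "
from h import *
go([547.3,-345,104],np.radians(100))"
```

```text
clock: 7.33
tcp_pos: [547.0, -345.9, 105.0]
tool_rot: [3.139, 0.002, 1.745]
force: [-0.3, 1.2, -0.8]
grip_width: 85.4
grip_force: 0.0
clock: 7.75
tcp_pos: [547.8, -346.7, 107.1]
tool_rot: [3.137, 0.004, 1.745]
force: [-0.3, -0.7, 0.1]
grip_width: 85.7
grip_force: 0.0
row d [ 0.0036 -0.0004  0.0061] r [ 0.0013  0.0014 -0.    ] | tcp [ 547.8 -346.7  107.1] rot [3.137 0.004 1.745] t 7.75 F [-0.3 -0.7  0.1] j6 -0.93 w 85.7
```

```bash
python3 -m pendant '[{"dx":0.003,"dy":0,"dz":0.006,"rx":0.0013,"ry":0.0014,"rz":0,"hand":1},{"dx":0.003,"dy":0,"dz":0.006,"rx":0.0013,"ry":0.0014,"rz":0,"hand":1},{"dx":0.003,"dy":0,"dz":0.006,"rx":0.0013,"ry":0.0014,"rz":0,"hand":0},{"dx":0.003,"dy":0,"dz":0.006,"rx":0.0013,"ry":0.0014,"rz":0,"hand":0},{"dx":0.003,"dy":0,"dz":0.006,"rx":0.0013,"ry":0.0014,"rz":0,"hand":0}]'
python3 -m pendant '[{"dx":0,"dy":0,"dz":0,"rx":0,"ry":0,"rz":0,"hand":0},{"dx":0,"dy":0,"dz":0,"rx":0,"ry":0,"rz":0,"hand":0},{"dx":0,"dy":0,"dz":0,"rx":0,"ry":0,"rz":0,"hand":0},{"dx":0,"dy":0,"dz":0,"rx":0,"ry":0,"rz":0,"hand":0},{"dx":0,"dy":0,"dz":0,"rx":0,"ry":0,"rz":0,"hand":0}]'
python3 -c "
from h import *
go([547.3,-345,104],np.radians(100))"
```

```text
clock: 8.17
tcp_pos: [547.1, -344.8, 103.0]
tool_rot: [-3.141, -0.001, 1.745]
force: [-0.4, 0.6, 0.5]
grip_width: 51.5
grip_force: 0.0
clock: 8.58
tcp_pos: [547.2, -345.0, 103.3]
tool_rot: [-3.141, -0.001, 1.745]
force: [0.1, 0.0, 2.1]
grip_width: 19.6
grip_force: 58.7
row d [-0.      0.0002 -0.0014] r [-0.0002 -0.0002 -0.    ] | tcp [ 547.2 -345.   103.3] rot [-3.141e+00 -1.000e-03  1.745e+00] t 8.58 F [0.1 0.  2.1] j6 -0.92 w 19.6
```

```bash
python3 -m pendant '[{"dx":0,"dy":0,"dz":-0.04,"rx":0,"ry":0,"rz":0,"hand":0},{"dx":0,"dy":0,"dz":-0.11,"rx":0,"ry":0,"rz":0,"hand":0},{"dx":0,"dy":0,"dz":-0.19,"rx":0,"ry":0,"rz":0,"hand":0},{"dx":0,"dy":0,"dz":-0.27,"rx":0,"ry":0,"rz":0,"hand":0},{"dx":0,"dy":0,"dz":-0.36,"rx":0,"ry":0,"rz":0,"hand":0}]'
python3 -m pendant '[{"dx":0,"dy":0,"dz":-0.02,"rx":0,"ry":0,"rz":0,"hand":0},{"dx":0,"dy":0,"dz":-0.02,"rx":0,"ry":0,"rz":0,"hand":0},{"dx":0,"dy":0,"dz":-0.02,"rx":0,"ry":0,"rz":0,"hand":0}]'
python3 - <<'E'
from h import *
go([521.2,100.8,290],np.radians(100))
p,d=eyes.read_camera('side'); s=r.state(); T=s['tcp_pos']; c=eyes.camera_params('side')
a=proj(c,[T,T-[0,0,88.3]]); print(a)
u,v=a.mean(0).astype(int); q=p[v-70:v+70,u-70:u+70]; cv2.imwrite('pics/g1.png',cv2.resize(q,(480,480),interpolation=2)[:,:,::-1]); print(u-70,v-70)
E
```

```text
clock: 9.0
tcp_pos: [546.7, -344.5, 280.7]
tool_rot: [-3.14, -0.003, 1.745]
force: [0.6, -0.3, 0.2]
grip_width: 19.6
grip_force: 58.9
clock: 9.25
tcp_pos: [547.3, -345.0, 289.5]
tool_rot: [-3.141, -0.001, 1.745]
force: [0.6, 0.0, -1.2]
grip_width: 19.7
grip_force: 58.9
row d [ 8.872e-01  1.033e-01 -3.000e-04] r [-0.0002 -0.0003 -0.    ] | tcp [ 547.3 -345.   289.5] rot [-3.141e+00 -1.000e-03  1.745e+00] t 9.25 F [ 0.6  0.  -1.2] j6 -0.92 w 19.7
[[422.73049755 254.19481661]
 [417.74789855 286.54417958]]
350 200
```

View pics/g1.png

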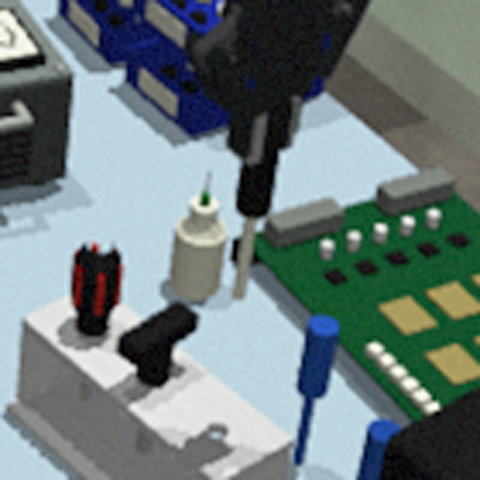

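The side crop shows the stick held straight, tip at crop (240,297), and its hole empty at (218,432).

```bash
python3 -m pendant '[{"dx":0.05,"dy":0.006,"dz":0,"rx":0,"ry":0,"rz":0,"hand":0},{"dx":0.13,"dy":0.016,"dz":0,"rx":0,"ry":0,"rz":0,"hand":0},{"dx":0.21,"dy":0.025,"dz":0,"rx":0,"ry":0,"rz":0,"hand":0},{"dx":0.29,"dy":0.034,"dz":0,"rx":0,"ry":0,"rz":0,"hand":0},{"dx":0.37,"dy":0.043,"dz":0,"rx":0,"ry":0,"rz":0,"hand":0}]'
python3 -c "
from h import *
go([521.3,101.2,290],np.radians(100))"
```

```text
clock: 9.72
tcp_pos: [534.6, -156.8, 286.4]
tool_rot: [-3.136, -0.005, 1.744]
force: [1.3, 0.3, -0.6]
grip_width: 19.7
grip_force: 59.0
row d [ 0.5128  0.0629 -0.005 ] r [-0.0017 -0.0016 -0.0003] | tcp [ 534.6 -156.8  286.4] rot [-3.136 -0.005  1.744] t 9.72 F [ 1.3  0.3 -0.6] j6 -0.68 w 19.7
```

```bash
python3 -m pendant '[{"dx":0.08,"dy":0.01,"dz":0,"rx":0,"ry":0,"rz":0,"hand":0},{"dx":0.16,"dy":0.02,"dz":0,"rx":0,"ry":0,"rz":0,"hand":0},{"dx":0.24,"dy":0.03,"dz":0,"rx":0,"ry":0,"rz":0,"hand":0},{"dx":0.32,"dy":0.04,"dz":0,"rx":0,"ry":0,"rz":0,"hand":0},{"dx":0.38,"dy":0.047,"dz":0,"rx":0,"ry":0,"rz":0,"hand":0}]'
python3 -m pendant '[{"dx":0.05,"dy":0.006,"dz":0,"rx":0,"ry":0,"rz":0,"hand":0},{"dx":0.08,"dy":0.01,"dz":0,"rx":0,"ry":0,"rz":0,"hand":0},{"dx":0.1,"dy":0.012,"dz":0,"rx":0,"ry":0,"rz":0,"hand":0},{"dx":0.11,"dy":0.014,"dz":0,"rx":0,"ry":0,"rz":0,"hand":0},{"dx":0.11,"dy":0.014,"dz":0,"rx":0,"ry":0,"rz":0,"hand":0}]'
python3 -m pendant '[{"dx":0,"dy":0,"dz":0,"rx":0,"ry":0,"rz":0,"hand":0},{"dx":0,"dy":0,"dz":0,"rx":0,"ry":0,"rz":0,"hand":0},{"dx":0,"dy":0,"dz":0,"rx":0,"ry":0,"rz":0,"hand":0}]'
python3 -c "
from h import *
go([521.3,101.2,225],np.radians(100))"
```

```text
clock: 10.13
tcp_pos: [524.5, 35.3, 287.0]
tool_rot: [-3.136, -0.004, 1.747]
force: [0.1, -0.7, -1.1]
grip_width: 19.8
grip_force: 59.0
clock: 10.55
tcp_pos: [523.2, 87.9, 288.6]
tool_rot: [-3.138, -0.002, 1.746]
force: [0.6, -0.2, -1.0]
grip_width: 19.7
grip_force: 59.0
clock: 10.8
tcp_pos: [524.0, 86.5, 290.0]
tool_rot: [-3.14, -0.001, 1.744]
force: [0.5, -0.2, -0.2]
grip_width: 19.4
grip_force: 59.0
row d [ 0.0297 -0.      0.13  ] r [-0.0004 -0.0003 -0.0005] | tcp [524.   86.5 290. ] rot [-3.140e+00 -1.000e-03  1.744e+00] t 10.8 F [ 0.5 -0.2 -0.2] j6 -0.24 w 19.4
```

```bash
python3 -m pendant '[{"dx":0.015,"dy":0,"dz":0.03,"rx":0,"ry":0,"rz":0,"hand":0},{"dx":0.03,"dy":0,"dz":0.07,"rx":0,"ry":0,"rz":0,"hand":0},{"dx":0.03,"dy":0,"dz":0.1,"rx":0,"ry":0,"rz":0,"hand":0},{"dx":0.03,"dy":0,"dz":0.12,"rx":0,"ry":0,"rz":0,"hand":0},{"dx":0.03,"dy":0,"dz":0.13,"rx":0,"ry":0,"rz":0,"hand":0}]'
python3 -m pendant '[{"dx":0,"dy":0,"dz":0,"rx":0,"ry":0,"rz":0,"hand":0},{"dx":0,"dy":0,"dz":0,"rx":0,"ry":0,"rz":0,"hand":0},{"dx":0,"dy":0,"dz":0,"rx":0,"ry":0,"rz":0,"hand":0},{"dx":0,"dy":0,"dz":0,"rx":0,"ry":0,"rz":0,"hand":0}]'
python3 - <<'E'
from h import *
go([521.3,101.2,225],np.radians(100))
c=eyes.camera_params('wrist');T=r.state()['tcp_pos'];p,d=eyes.read_camera('wrist');np.savez('w4.npz',p=p,d=d,**{k:np.ravel(v) if k!='K' else v for k,v in c.items()})
a=proj(c,[T-[0,0,88.3],[521.3,101.2,118]]);print(a)
u,v=a[1].astype(int); print(u-60,v-60); cv2.imwrite('pics/w4.png',cv2.resize(p[v-60:v+60,u-60:u+60],(480,480),interpolation=2)[:,:,::-1])
E
```

```text
clock: 11.22
tcp_pos: [520.5, 101.8, 223.6]
tool_rot: [-3.138, -0.002, 1.744]
force: [0.0, -0.5, -0.2]
grip_width: 19.9
grip_force: 59.0
clock: 11.55
tcp_pos: [521.9, 102.2, 226.4]
tool_rot: [3.14, -0.001, 1.745]
force: [-0.3, -0.7, -0.3]
grip_width: 19.7
grip_force: 59.0
row d [-0.0017 -0.0015  0.0027] r [ 0.0003 -0.0003 -0.0001] | tcp [521.9 102.2 226.4] rot [ 3.140e+00 -1.000e-03  1.745e+00] t 11.55 F [-0.3 -0.7 -0.3] j6 -0.21 w 19.7
[[318.46791426 234.42061192]
 [317.39059678 226.93784348]]
257 166
```

View pics/w4.png

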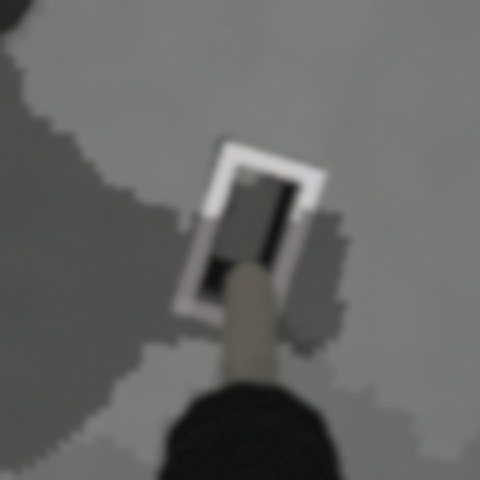

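The crop shows the rod tip at about (249,275) and the slot frame with corners at (228,142), (327,175), (177,308) and (275,338), so its centre is (252,241). I need a small sideways correction.

```bash
python3 - <<'E'
from h import *
Z=np.load('w4.npz');c={k:Z[k] for k in('K','dist','rvec','tvec')}
f=lambda x,y:[257+(x+.5)/4-.5,166+(y+.5)/4-.5]
s=plane(c,[f(228,142),f(327,175),f(177,308),f(275,338)],120); print(s,s.mean(0))
t=plane(c,[f(249,275)],138)[0]; L=plane(c,[f(223,300)],138)[0];R=plane(c,[f(276,300)],138)[0]; print("tip",t,L,R)
go([521.3,101.2,225],np.radians(100)); go(s.mean(0)+[0,0,105],np.radians(100))
E
```

```text
[[515.5509863  119.36055336 120.        ]
 [533.20191011 116.59799557 120.        ]
 [511.74848595  88.4742507  120.        ]
 [529.68535277  85.93805411 120.        ]] [522.54668378 102.59271344 120.        ]
tip [522.17550975 102.21594624 138.        ] [518.72073879  97.25363246 138.        ] [527.271715    98.75028714 138.        ]
row d [-0.0018 -0.0014  0.0025] r [ 0.0003 -0.0003 -0.0001] | tcp [521.8 102.2 226.2] rot [ 3.141e+00 -1.000e-03  1.745e+00] t 11.6 F [-0.3 -1.   0. ] j6 -0.21 w 19.2
row d [0.0005 0.0016 0.0025] r [ 0.0003 -0.0003 -0.0001] | tcp [521.8 102.2 226.2] rot [ 3.141e+00 -1.000e-03  1.745e+00] t 11.6 F [-0.3 -1.   0. ] j6 -0.21 w 19.2
```

```bash
python3 -m pendant '[{"dx":0,"dy":0.0004,"dz":0.01,"rx":0,"ry":0,"rz":0,"hand":0},{"dx":0,"dy":0.0004,"dz":0.02,"rx":0,"ry":0,"rz":0,"hand":0},{"dx":0,"dy":0.0004,"dz":0.03,"rx":0,"ry":0,"rz":0,"hand":0},{"dx":0,"dy":0.0004,"dz":0.042,"rx":0,"ry":0,"rz":0,"hand":0},{"dx":0,"dy":0.0004,"dz":0.054,"rx":0,"ry":0,"rz":0,"hand":0}]'
python3 -m pendant '[{"dx":0,"dy":0,"dz":0.01,"rx":0,"ry":0,"rz":0,"hand":0},{"dx":0,"dy":0,"dz":0.02,"rx":0,"ry":0,"rz":0,"hand":0},{"dx":0,"dy":0,"dz":0.02,"rx":0,"ry":0,"rz":0,"hand":0}]'
python3 -c "
from h import *
go([522.5,102.5,173],np.radians(100))"
```

```text
clock: 12.02
tcp_pos: [521.1, 102.4, 197.3]
tool_rot: [-3.14, -0.001, 1.745]
force: [-0.4, -0.6, -1.0]
grip_width: 19.5
grip_force: 59.0
clock: 12.27
tcp_pos: [520.5, 102.4, 186.6]
tool_rot: [-3.138, -0.002, 1.745]
force: [-0.3, 0.4, 0.7]
grip_width: 19.7
grip_force: 59.0
row d [-0.0006  0.0041  0.0272] r [-0.0011 -0.0006 -0.    ] | tcp [520.5 102.4 186.6] rot [-3.138e+00 -2.000e-03  1.745e+00] t 12.27 F [-0.3  0.4  0.7] j6 -0.21 w 19.7
```

```bash
python3 -m pendant '[{"dx":0,"dy":0.001,"dz":0.006,"rx":0,"ry":0,"rz":0,"hand":0},{"dx":0,"dy":0.001,"dz":0.012,"rx":0,"ry":0,"rz":0,"hand":0},{"dx":0,"dy":0.001,"dz":0.017,"rx":0,"ry":0,"rz":0,"hand":0},{"dx":0,"dy":0.001,"dz":0.02,"rx":0,"ry":0,"rz":0,"hand":0},{"dx":0,"dy":0.001,"dz":0.022,"rx":0,"ry":0,"rz":0,"hand":0}]'
python3 -c "
from h import *
go([522.5,102.5,173],np.radians(100))"
python3 -m pendant '[{"dx":0,"dy":0,"dz":0.002,"rx":0,"ry":0,"rz":0,"hand":0},{"dx":0,"dy":0,"dz":0.003,"rx":0,"ry":0,"rz":0,"hand":0}]'
```

```text
clock: 12.68
tcp_pos: [522.6, 102.5, 178.3]
tool_rot: [3.141, -0.001, 1.745]
force: [-0.9, -0.5, 5.2]
grip_width: 19.7
grip_force: 59.6
row d [ 0.0001 -0.0001  0.0105] r [ 0.0003 -0.0002 -0.    ] | tcp [522.6 102.5 178.3] rot [ 3.141e+00 -1.000e-03  1.745e+00] t 12.68 F [-0.9 -0.5  5.2] j6 -0.21 w 19.7
clock: 12.85
tcp_pos: [522.6, 102.5, 176.9]
tool_rot: [3.141, -0.001, 1.745]
force: [-0.9, -0.0, 5.0]
grip_width: 19.7
grip_force: 59.6
```

Contact with the tab at about 5 N. I press on until the stop.

```bash
python3 -m pendant '[{"dx":0,"dy":0,"dz":0.002,"rx":0,"ry":0,"rz":0,"hand":0},{"dx":0,"dy":0,"dz":0.004,"rx":0,"ry":0,"rz":0,"hand":0},{"dx":0,"dy":0,"dz":0.006,"rx":0,"ry":0,"rz":0,"hand":0}]'
python3 -m pendant '[{"dx":0,"dy":0,"dz":0.001,"rx":0,"ry":0,"rz":0,"hand":0},{"dx":0,"dy":0,"dz":0.002,"rx":0,"ry":0,"rz":0,"hand":0}]'
```

```text
clock: 13.1
tcp_pos: [522.7, 102.5, 174.0]
tool_rot: [3.14, -0.001, 1.745]
force: [-1.7, -0.2, 11.5]
grip_width: 19.7
grip_force: 60.3
clock: 13.27
tcp_pos: [523.1, 102.4, 174.0]
tool_rot: [3.139, -0.0, 1.745]
force: [-3.0, 0.2, 11.5]
grip_width: 19.8
grip_force: 60.3
```

```bash
python3 -m pendant '[{"dx":0,"dy":-0.001,"dz":0.002,"rx":0,"ry":0,"rz":0,"hand":0},{"dx":0,"dy":-0.001,"dz":0.004,"rx":0,"ry":0,"rz":0,"hand":0},{"dx":0,"dy":-0.001,"dz":0.004,"rx":0,"ry":0,"rz":0,"hand":0}]'
```

```text
clock: 13.52
tcp_pos: [523.7, 102.2, 173.8]
tool_rot: [3.137, 0.0, 1.745]
force: [-2.9, -0.2, 17.1]
grip_width: 19.5
grip_force: 60.9
```

The tab is at its stop: z holds at 174 while the force rises to 17 N. Withdraw.

```bash
python3 -m pendant '[{"dx":0,"dy":0,"dz":-0.01,"rx":0,"ry":0,"rz":0,"hand":0},{"dx":0,"dy":0,"dz":-0.04,"rx":0,"ry":0,"rz":0,"hand":0},{"dx":0,"dy":0,"dz":-0.08,"rx":0,"ry":0,"rz":0,"hand":0},{"dx":0,"dy":0,"dz":-0.14,"rx":0,"ry":0,"rz":0,"hand":0},{"dx":0,"dy":0,"dz":-0.2,"rx":0,"ry":0,"rz":0,"hand":0}]'
python3 -m pendant '[{"dx":0,"dy":0,"dz":-0.04,"rx":0,"ry":0,"rz":0,"hand":0},{"dx":0,"dy":0,"dz":-0.04,"rx":0,"ry":0,"rz":0,"hand":0},{"dx":0,"dy":0,"dz":-0.04,"rx":0,"ry":0,"rz":0,"hand":0}]'
python3 -c "
from h import *
go([547.2,-345,290],np.radians(100))"
```

```text
clock: 13.93
tcp_pos: [520.5, 102.3, 269.6]
tool_rot: [-3.138, -0.002, 1.745]
force: [-0.1, 0.5, -0.2]
grip_width: 19.6
grip_force: 58.9
clock: 14.18
tcp_pos: [522.1, 102.3, 290.5]
tool_rot: [3.14, -0.001, 1.745]
force: [-0.1, 0.8, -1.3]
grip_width: 19.3
grip_force: 58.9
row d [-8.897e-01 -1.057e-01  2.000e-04] r [ 0.0004 -0.0003 -0.    ] | tcp [522.1 102.3 290.5] rot [ 3.140e+00 -1.000e-03  1.745e+00] t 14.18 F [-0.1  0.8 -1.3] j6 -0.21 w 19.3
```

```bash
python3 -m pendant '[{"dx":-0.05,"dy":-0.006,"dz":0,"rx":0,"ry":0,"rz":0,"hand":0},{"dx":-0.13,"dy":-0.015,"dz":0,"rx":0,"ry":0,"rz":0,"hand":0},{"dx":-0.21,"dy":-0.025,"dz":0,"rx":0,"ry":0,"rz":0,"hand":0},{"dx":-0.29,"dy":-0.034,"dz":0,"rx":0,"ry":0,"rz":0,"hand":0},{"dx":-0.37,"dy":-0.044,"dz":0,"rx":0,"ry":0,"rz":0,"hand":0}]'
python3 -m pendant '[{"dx":-0.08,"dy":-0.0095,"dz":0,"rx":0,"ry":0,"rz":0,"hand":0},{"dx":-0.16,"dy":-0.019,"dz":0,"rx":0,"ry":0,"rz":0,"hand":0},{"dx":-0.24,"dy":-0.0285,"dz":0,"rx":0,"ry":0,"rz":0,"hand":0},{"dx":-0.31,"dy":-0.037,"dz":0,"rx":0,"ry":0,"rz":0,"hand":0},{"dx":-0.37,"dy":-0.044,"dz":0,"rx":0,"ry":0,"rz":0,"hand":0}]'
python3 -c "
from h import *
go([547.2,-345,290],np.radians(100))"
```

```text
clock: 14.6
tcp_pos: [530.7, -85.0, 287.0]
tool_rot: [-3.138, -0.003, 1.746]
force: [0.3, -0.4, 0.3]
grip_width: 19.8
grip_force: 58.9
clock: 15.02
tcp_pos: [541.0, -271.8, 286.3]
tool_rot: [-3.138, -0.004, 1.744]
force: [0.3, 0.2, 1.1]
grip_width: 19.6
grip_force: 58.9
row d [-0.1463 -0.0131 -0.0079] r [-0.0013 -0.0013 -0.0005] | tcp [ 541.  -271.8  286.3] rot [-3.138 -0.004  1.744] t 15.02 F [0.3 0.2 1.1] j6 -0.84 w 19.6
```

```bash
python3 -m pendant '[{"dx":-0.05,"dy":-0.006,"dz":0,"rx":0,"ry":0,"rz":0,"hand":0},{"dx":-0.09,"dy":-0.01,"dz":0,"rx":0,"ry":0,"rz":0,"hand":0},{"dx":-0.12,"dy":-0.013,"dz":0,"rx":0,"ry":0,"rz":0,"hand":0},{"dx":-0.14,"dy":-0.015,"dz":0,"rx":0,"ry":0,"rz":0,"hand":0},{"dx":-0.14,"dy":-0.015,"dz":0,"rx":0,"ry":0,"rz":0,"hand":0}]'
python3 -m pendant '[{"dx":0,"dy":0,"dz":0,"rx":0,"ry":0,"rz":0,"hand":0},{"dx":0,"dy":0,"dz":0,"rx":0,"ry":0,"rz":0,"hand":0},{"dx":0,"dy":0,"dz":0,"rx":0,"ry":0,"rz":0,"hand":0},{"dx":0,"dy":0,"dz":0,"rx":0,"ry":0,"rz":0,"hand":0},{"dx":0,"dy":0,"dz":0,"rx":0,"ry":0,"rz":0,"hand":0}]'
python3 -c "
from h import *
go([547.2,-345,190],np.radians(100))"
```

```text
clock: 15.43
tcp_pos: [546.2, -341.2, 286.6]
tool_rot: [-3.138, -0.004, 1.743]
force: [0.6, 0.1, -0.1]
grip_width: 19.0
grip_force: 58.9
clock: 15.85
tcp_pos: [547.3, -339.3, 289.5]
tool_rot: [-3.141, -0.001, 1.746]
force: [0.1, 0.8, -0.0]
grip_width: 19.5
grip_force: 58.9
row d [-0.0114 -0.0021  0.1989] r [-0.0002 -0.0003  0.0003] | tcp [ 547.3 -339.3  289.5] rot [-3.141e+00 -1.000e-03  1.746e+00] t 15.85 F [ 0.1  0.8 -0. ] j6 -0.92 w 19.5
```

```bash
python3 -m pendant '[{"dx":-0.011,"dy":-0.001,"dz":0.05,"rx":0,"ry":0,"rz":0,"hand":0},{"dx":-0.011,"dy":-0.001,"dz":0.1,"rx":0,"ry":0,"rz":0,"hand":0},{"dx":-0.011,"dy":-0.001,"dz":0.14,"rx":0,"ry":0,"rz":0,"hand":0},{"dx":-0.011,"dy":-0.001,"dz":0.17,"rx":0,"ry":0,"rz":0,"hand":0},{"dx":-0.011,"dy":-0.001,"dz":0.19,"rx":0,"ry":0,"rz":0,"hand":0}]'
python3 -m pendant '[{"dx":0,"dy":0,"dz":0,"rx":0,"ry":0,"rz":0,"hand":0},{"dx":0,"dy":0,"dz":0,"rx":0,"ry":0,"rz":0,"hand":0},{"dx":0,"dy":0,"dz":0,"rx":0,"ry":0,"rz":0,"hand":0},{"dx":0,"dy":0,"dz":0,"rx":0,"ry":0,"rz":0,"hand":0},{"dx":0,"dy":0,"dz":0,"rx":0,"ry":0,"rz":0,"hand":0}]'
python3 - <<'E'
from h import *
go([547.2,-345,103.3],np.radians(100))
c=eyes.camera_params('wrist');T=r.state()['tcp_pos'];p,d=eyes.read_camera('wrist')
a=proj(c,[T-[0,0,88.3],[547.3,-345,85]]);print(a)
u,v=a[1].astype(int); print(u-60,v-60); cv2.imwrite('pics/w5.png',cv2.resize(p[v-60:v+60,u-60:u+60],(480,480),interpolation=2)[:,:,::-1])
E
```

```text
clock: 16.27
tcp_pos: [546.8, -344.3, 191.9]
tool_rot: [-3.139, -0.004, 1.746]
force: [-1.0, 0.6, -0.6]
grip_width: 19.6
grip_force: 58.9
clock: 16.68
tcp_pos: [548.1, -345.9, 195.7]
tool_rot: [3.141, 0.001, 1.745]
force: [-0.9, -0.1, -0.8]
grip_width: 19.8
grip_force: 58.9
row d [ 0.0021 -0.0015  0.1848] r [0.0002 0.0002 0.    ] | tcp [ 548.1 -345.9  195.7] rot [3.141e+00 1.000e-03 1.745e+00] t 16.68 F [-0.9 -0.1 -0.8] j6 -0.92 w 19.8
[[318.56377227 234.21940052]
 [317.76026188 223.28305698]]
257 163
```

View pics/w5.png

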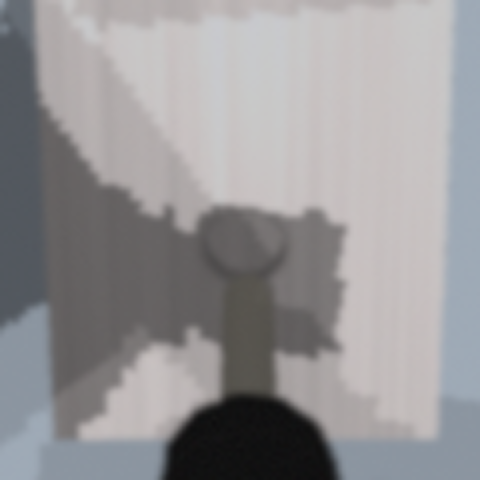

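The crop shows the empty hole at (244,241), exactly where expected, with the rod lined up at about (248,285).

```bash
python3 -m pendant '[{"dx":0.0015,"dy":-0.001,"dz":0.02,"rx":0,"ry":0,"rz":0,"hand":0},{"dx":0.0015,"dy":-0.001,"dz":0.04,"rx":0,"ry":0,"rz":0,"hand":0},{"dx":0.0015,"dy":-0.001,"dz":0.06,"rx":0,"ry":0,"rz":0,"hand":0},{"dx":0.0015,"dy":-0.001,"dz":0.08,"rx":0,"ry":0,"rz":0,"hand":0},{"dx":0.0015,"dy":-0.001,"dz":0.1,"rx":0,"ry":0,"rz":0,"hand":0}]'
python3 -m pendant '[{"dx":0,"dy":0,"dz":0.02,"rx":0,"ry":0,"rz":0,"hand":0},{"dx":0,"dy":0,"dz":0.04,"rx":0,"ry":0,"rz":0,"hand":0},{"dx":0,"dy":0,"dz":0.055,"rx":0,"ry":0,"rz":0,"hand":0},{"dx":0,"dy":0,"dz":0.06,"rx":0,"ry":0,"rz":0,"hand":0},{"dx":0,"dy":0,"dz":0.06,"rx":0,"ry":0,"rz":0,"hand":0}]'
python3 -c "
from h import *
go([547.2,-345,103.3],np.radians(100))"
```

```text
clock: 17.15
tcp_pos: [546.3, -344.2, 142.2]
tool_rot: [-3.14, -0.003, 1.745]
force: [-0.0, 0.7, 0.1]
grip_width: 19.2
grip_force: 58.9
clock: 17.57
tcp_pos: [546.3, -344.2, 113.1]
tool_rot: [-3.14, -0.003, 1.745]
force: [0.8, -0.3, 0.1]
grip_width: 19.6
grip_force: 58.9
row d [-0.0019  0.0015  0.0195] r [-0.0006 -0.0008 -0.    ] | tcp [ 546.3 -344.2  113.1] rot [-3.140e+00 -3.000e-03  1.745e+00] t 17.57 F [ 0.8 -0.3  0.1] j6 -0.92 w 19.6
```

```bash
python3 -m pendant '[{"dx":0,"dy":0.001,"dz":0.006,"rx":0,"ry":0,"rz":0,"hand":0},{"dx":0,"dy":0.001,"dz":0.012,"rx":0,"ry":0,"rz":0,"hand":0},{"dx":0,"dy":0.001,"dz":0.015,"rx":0,"ry":0,"rz":0,"hand":0},{"dx":0,"dy":0.001,"dz":0.016,"rx":0,"ry":0,"rz":0,"hand":0},{"dx":0,"dy":0.001,"dz":0.016,"rx":0,"ry":0,"rz":0,"hand":0}]'
python3 -m pendant '[{"dx":0,"dy":0,"dz":0,"rx":0,"ry":0,"rz":0,"hand":0},{"dx":0,"dy":0,"dz":0,"rx":0,"ry":0,"rz":0,"hand":0}]'
python3 -c "
from h import *
go([547.2,-345,103.3],np.radians(100))"
```

```text
clock: 17.98
tcp_pos: [547.2, -344.5, 106.2]
tool_rot: [-3.141, -0.001, 1.745]
force: [0.2, -0.1, 0.2]
grip_width: 19.9
grip_force: 58.9
clock: 18.15
tcp_pos: [547.3, -344.6, 106.4]
tool_rot: [-3.141, -0.001, 1.745]
force: [0.2, 0.2, -0.5]
grip_width: 19.4
grip_force: 58.9
row d [-0.0007 -0.0004  0.0062] r [-0.0002 -0.0003 -0.    ] | tcp [ 547.3 -344.6  106.4] rot [-3.141e+00 -1.000e-03  1.745e+00] t 18.15 F [ 0.2  0.2 -0.5] j6 -0.92 w 19.4
```

```bash
python3 -m pendant '[{"dx":0,"dy":0,"dz":0.003,"rx":0,"ry":0,"rz":0,"hand":0},{"dx":0,"dy":0,"dz":0.006,"rx":0,"ry":0,"rz":0,"hand":0},{"dx":0,"dy":0,"dz":0.006,"rx":0,"ry":0,"rz":0,"hand":0},{"dx":0,"dy":0,"dz":0.006,"rx":0,"ry":0,"rz":0,"hand":0}]'
python3 -m pendant '[{"dx":0,"dy":0,"dz":0,"rx":0,"ry":0,"rz":0,"hand":1},{"dx":0,"dy":0,"dz":0,"rx":0,"ry":0,"rz":0,"hand":1},{"dx":0,"dy":0,"dz":0,"rx":0,"ry":0,"rz":0,"hand":1},{"dx":0,"dy":0,"dz":0,"rx":0,"ry":0,"rz":0,"hand":1},{"dx":0,"dy":0,"dz":0,"rx":0,"ry":0,"rz":0,"hand":1}]'
python3 -m pendant '[{"dx":0,"dy":0,"dz":-0.04,"rx":0,"ry":0,"rz":0,"hand":1},{"dx":0,"dy":0,"dz":-0.1,"rx":0,"ry":0,"rz":0,"hand":1},{"dx":0,"dy":0,"dz":-0.18,"rx":0,"ry":0,"rz":0,"hand":1},{"dx":0,"dy":0,"dz":-0.26,"rx":0,"ry":0,"rz":0,"hand":1},{"dx":0,"dy":0,"dz":-0.34,"rx":0,"ry":0,"rz":0,"hand":1}]'
python3 -m pendant '[{"dx":0,"dy":0,"dz":-0.03,"rx":0,"ry":0,"rz":0,"hand":1},{"dx":0,"dy":0,"dz":-0.03,"rx":0,"ry":0,"rz":0,"hand":1},{"dx":0,"dy":0,"dz":-0.03,"rx":0,"ry":0,"rz":0,"hand":1}]'
python3 - <<'E'
from h import *
p,d=eyes.read_camera('scene'); q,_=eyes.read_camera('side')
a=np.hstack([cv2.resize(p[180:360,100:480],(800,379))]); b=cv2.resize(q[260:350,340:480],(340,219),interpolation=2)
e=cv2.resize(p[195:260,375:465],(303,219),interpolation=2)
im=np.zeros((600,800,3),np.uint8); im[:379]=a; im[380:599,:340]=b; im[380:599,400:703]=e
cv2.imwrite('pics/end.png',im[:,:,::-1])
E
```

```text
clock: 18.48
tcp_pos: [547.3, -344.6, 103.3]
tool_rot: [-3.141, -0.001, 1.745]
force: [0.5, 0.4, 0.7]
grip_width: 19.7
grip_force: 59.3
clock: 18.9
tcp_pos: [547.2, -344.5, 103.1]
tool_rot: [-3.141, -0.001, 1.745]
force: [-0.3, 0.8, -0.5]
grip_width: 78.9
grip_force: 0.0
clock: 19.32
tcp_pos: [547.1, -344.4, 274.8]
tool_rot: [-3.14, -0.002, 1.745]
force: [1.2, -0.8, 0.2]
grip_width: 85.6
grip_force: 0.0
clock: 19.57
tcp_pos: [547.8, -345.1, 289.4]
tool_rot: [3.141, 0.001, 1.745]
force: [-0.4, 0.7, -1.1]
grip_width: 85.5
grip_force: 0.0
```

View pics/end.png

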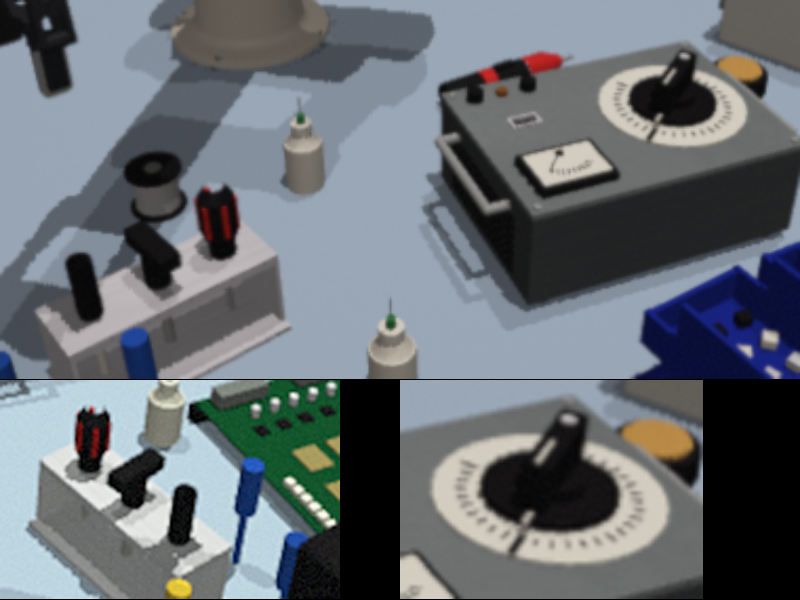

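The stick hangs upright in its hole at (84,288), the pointer stands on the heavy line at (653,130), and everything else is in place. I hand the job in.

```bash
python3 -c "
from plant import r
print(r.job_done())"
```

```text
the job is handed in; nothing more can be done
None
```

The job is handed in at about 20 s: the dial pointer is within about 1° of its heavy line, the trip tab is pressed to its stop (17 N), the stick hangs upright in its own hole, and nothing else looked moved in the last camera view; no verdict came back.

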